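# Draw out the hand trolley's telescopic handle

### The job

Get the folded hand trolley on the bench ready to stand up: press the button in the middle of its grip bar, draw the telescopic handle out past its first stop to the second stop, and let the button come back out so that the handle is locked there. Then keep hold of the grip bar beside the button, without pressing the button, and finish while still holding it. Leave the bottles, jars and other things on the bench where they are.

Things in the scene. Friction and masses are not known exactly. Their poses are not given: they have to be found in the camera images.
- trolley: Folding hand trolley lying folded flat on the bench, 275 mm wide (350 over its two wheels), 460 long, 58 high: two tubes 160 mm apart, toe plate under them. Heavy, does not shift. Origin on the bench under the front face of the black collar bridge (205 mm wide) that the handle comes out of, midway across. +y: the way the handle pulls out; x across; z up. The frame lies behind, to y = -0.46 m.
- grip_bar: Black level grip bar of the handle, 196 mm long (its x), 26 deep (its y, the pull direction), 22 high; origin at its centre, 45 mm above the bench; axes as the trolley's. Its centre is at trolley y = 0.055 m plus the value of joint handle; stowed, 42 mm of room behind it. Two 16 mm steel tubes carry it at x = -80 and +80 mm; behind it between them is only air.
- button_face (a point): Centre of the outer face of the grey release button in the middle of the grip bar's outer (+y) face. The button is 28 mm long (along the bar), 14 mm high, stands 8 mm proud of the bar at rest and 1 mm when fully in; it is pushed towards the trolley (-y), for instance by pinching the bar front to back over the button.
- button (a joint): How far the release button is pushed in, m: 0 at rest, 0.007 fully in. Sprung: 3 N to start, 9 N fully in. The lock is free from about 0.0055 m. Between the stops the lock pin rides on the tube wall, and the button stays about 5 mm in when let go, until the pin drops into its hole.
- handle (a joint): How far the handle is drawn out, m: 0 stowed (locked, 2 mm play), 0.13 first stop, 0.26 second stop, 0.264 hard end. With the button held in it passes the first stop freely, against 2 to 5 N of friction, and stays where left; with the button let go it locks at each stop it comes to, at the second anywhere from 0.258 m to the hard end.
- bottle_a_mid (a point): White milk bottle with a green cap, 84 mm across, 214 mm tall, standing beyond the handle's way out; point on its axis 100 mm up. Leave alone.
- bottle_b_mid (a point): A second such bottle, standing beside the handle's way out on the side away from the robot; point on its axis 100 mm up. Leave alone.
- jar_a_mid (a point): White jar with a steel lid, 66 mm across, 85 mm tall; point at its centre. Leave alone.
- jar_b_mid (a point): White jar with a steel lid, 76 mm across, 105 mm tall; point at its centre. Leave alone.
- scanner_mid (a point): Hand-held code scanner lying on the bench, 66 mm by 155 mm, 36 mm high; point at its middle. Leave alone.
- tape_mid (a point): Black tape dispenser with a roll of brown tape, 150 mm by 75 mm, 108 mm high; point above its middle, 40 mm up. Leave alone.
- label_roll_mid (a point): Roll of white labels standing on end, 90 mm across, 55 mm high; point at its centre. Leave alone.

How it is judged:
By the outcome, as a careful person would: the job done as asked, in the order asked, and still so for the second after the job is handed in, while the arm keeps its last pose, push and grip.
It also fails if it takes over 38 s, if anything falls off the work surface, if the arm or the gripper's body presses on something with over 40 N, if the wrist force passes 120 N, or if a joint passes its speed limit or range.

### The arm

A 6-joint arm with a two-finger parallel gripper is mounted at the origin on the work surface. World frame = base frame: x ahead of the robot, y to its left, z up, the work surface at z = 0. Lengths are in m, angles in rad, forces in N, time in s.
With the tool pointing down it reaches from about 0.35 to 0.975 m from the base axis. Payload 4.9 kg.
Tool frame: the origin (TCP) lies at the very end of the fingers, on their centre line; the grasp point (between the pads) lies 19 mm behind it; z points along the fingers, y is the line along which they close (so a half turn about z gives the same grasp; the last joint's range is limited). The gripper opens to 85 mm and grips with 20 to 120 N. Pads are 22 mm wide; open, the fingers measure 114 mm over their backs; the gripper's body (76 mm by 85 mm) begins 54 mm behind the grasp point. The pads swing forward as they close: fully open they stand 13 mm farther back than shut.
Start: joints at [-1.248, 0.053, 1.613, -0, 1.476, -0.119], TCP at [0.267, -0.565, 0.208] pointing down, gripper open.
Joint ranges: [-3.01, 3.01], [-1.01, 2.22], [0.06, 2.58], [-1.02, 4.17], [0.09, 2.62], [-3.14, 3.14]. Speed limits (rad/s): [2.57, 2.57, 3.14, 3.14, 3.14, 3.14].

### API

Orientations are given as a rotation vector (axis times angle).
In Python, from station import ctrl gives the robot as it stands.
- The arm moves only by the shell command python3 -m crank 'ROWS' [OPENING] [FORCE]. ROWS is text: rows parted by semicolons, each of 4 numbers parted by spaces: the shift along the world's x, y, z in units of 0.5 m (1.0 is 0.5 m), then the turn about the world's z in units of 90 degrees (1.0 is 90 degrees). In form: x y z turn; .... A call has exactly 5 rows; each row shifts and turns the commanded pose from where the row before left it; what a row does not reach is not made up. A row lasts 1/12 s, in which the tool goes at most 41.7 mm and 7.16 degrees, less where a joint would pass 70% of its speed; a pose out of reach is approached as far as the arm can. A call with a number of a shift or a turn outside -1 to 1 is refused whole. A call with a gripper value outside its range is refused whole. OPENING is the opening in per cent of the stroke, from 0 (shut) to 100 (fully open), set as the call begins (- or left out, the last holds). The fingers move at their own pace and stop on an object; FORCE is the grip in N (left out, the last holds). Time passes only in rows, so rows that do not move let the fingers close, or fill a call up. It gives the time, the measured TCP pose, the force, the opening and the grip force at its end, in the units of the state.
- ctrl.get_obs(): the state, without advancing time (a new reading comes with each control period).
- ctrl.get_image(name): name is "scene" or "top"; returns (picture, depth): 480x640x3 uint8, red, green, blue; 480x640 float32, m along the optical axis (not along the pixel's ray), 0 where there is no reading.
- ctrl.get_calibration(name): a dict with "fx", "fy", "cx", "cy" (pixels), "extrinsics" (4x4, takes a point from world to camera coordinates). Camera axes: x right, y down, z forward; pixel columns grow to the right and rows downward; lengths in m; the calibration is good to about 2 mm. A picture is of the moment at which its call begins. get_calibration takes no time and is no camera call.
- ctrl.finish_job(): hands the job in; it is judged then, once.
The state is a dict: "t": time; "q": joint angles; "dq": joint speeds; "effort": joint torques, N m; "tool_pos": TCP position; "tool_rot": TCP orientation; "contact_force": force on the tool from outside, world axes, zero at the start; "wrist_torque": the same for the moment, N m; "opening": finger opening in m; "grip_force": force on a finger pad.
Only numpy, scipy, OpenCV 4.12 (cv2) and the standard library are available. Lean on these libraries where they do the work, as an engineer would, in place of code of your own. Each camera call takes 0.05 s, during which the arm holds its last target. There are 200 camera calls.

## Working session

There is one attempt and no reset: what is moved stays moved. The work goes in short steps, Python scripts to look and compute and a shell command to move; the robot and the scene stay as the last step left them, time stands still between calls to the robot, and variables do not carry over. Pictures are saved under pics/ and viewed, at most 10 in all, crops included, and the job is handed in when it is done.

```bash
mkdir -p pics
cat > h.py <<'E'
import numpy as np, cv2
from station import ctrl
def snap(name,fn):
    im,d=ctrl.get_image(name); cv2.imwrite(f'pics/{fn}.png',im[:,:,::-1]); np.savez(f'pics/{fn}.npz',im=im,d=d)
    return im,d
def world(name,d):
    c=ctrl.get_calibration(name); v,u=np.mgrid[:480,:640]
    P=np.stack([(u-c['cx'])/c['fx']*d,(v-c['cy'])/c['fy']*d,d],-1)
    E=np.array(c['extrinsics']); return (P-E[:3,3])@E[:3,:3]
def ray(name,u,v,z):
    c=ctrl.get_calibration(name);E=np.array(c['extrinsics']);R=E[:3,:3];o=-R.T@E[:3,3]
    r=R.T@np.array([(u-c['cx'])/c['fx'],(v-c['cy'])/c['fy'],1]); return o+r*(z-o[2])/r[2]
E
python3 - <<'E'
from h import *
for n in('top','scene'): snap(n,n+'0')
print(ctrl.get_obs())
E
```

```text
{'t': 0.1, 'q': array([-1.24804301e+00,  5.32937595e-02,  1.61416406e+00,  4.76979402e-07,
        1.47596099e+00, -1.18992976e-01]), 'dq': array([-0.00084088, -0.00177468, -0.0033636 , -0.0004676 , -0.00171824,
       -0.00127593]), 'effort': array([ 7.02065045e-04, -3.94903135e+01, -3.71362531e+01, -1.23025820e-04,
        3.88304237e-03, -6.10590831e-06]), 'tool_pos': array([ 0.26701286, -0.56443127,  0.20717976]), 'tool_rot': array([-3.06349987e+00, -6.87867183e-01,  2.90830500e-04]), 'contact_force': array([-0.02260449,  0.62098425, -0.67157829]), 'wrist_torque': array([-0.03475219, -0.01327689, -0.03747345]), 'grip_force': 0.0, 'opening': 0.08544494478525175}
```

View pics/top0.png

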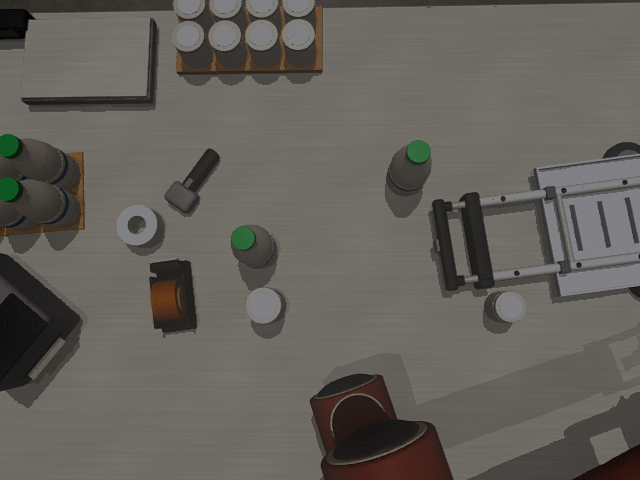

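View pics/scene0.png

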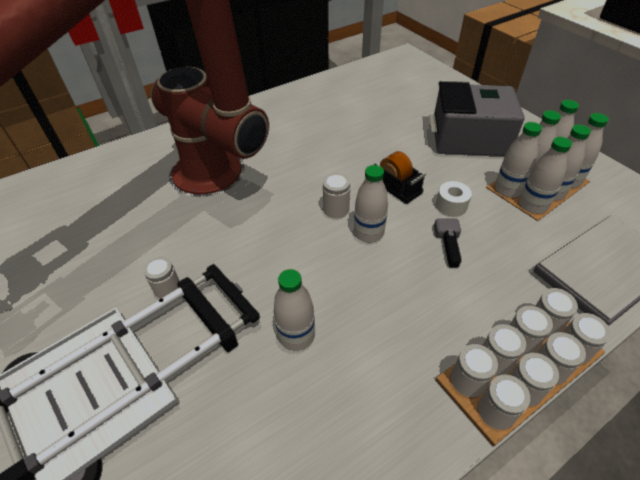

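The top view shows the grip bar from (438,205) to (453,285), with the button on its left at about (437,244). The collar is at (478,240) and the pull is to the left. Bottle A is at (253,245), bottle B at (410,175) and a jar at (507,307). Next I measure the bar.

Run:
```python
from h import *
f=np.load('pics/top0.npz');im,d=f['im'],f['d'];W=world('top',d)
g=im.max(-1)
m=(g<60);m[:,:425]=0;m[:180]=0;m[300:]=0;m[:,500:]=0
n,l,s,c=cv2.connectedComponentsWithStats(m.astype(np.uint8))
for i in range(1,n):
    if s[i,4]<150: continue
    k=(l==i)
    for zl,zh in((.02,.05),(.05,.075)):
        kk=k&(W[...,2]>zl)&(W[...,2]<zh)
        if kk.sum()<50: continue
        p=W[kk]; r=cv2.minAreaRect(p[:,:2].astype(np.float32)*1000)
        print(s[i],zl,kk.sum(),np.median(p,0),r)
print(ray('top',438,244,.045),ray('top',60,200,0),ray('top',640,0,0))
print(W[236:252:3,428:446].round(3)[:,:,2])
for n_,(u,v,z) in dict(a=(243,238,.214),b=(418,152,.214),jar=(509,307,.085),jarb=(264,305,.105)).items(): print(n_,ray('top',u,v,z))
big=cv2.resize(im[180:310,400:560],None,fx=5,fy=5,interpolation=cv2.INTER_CUBIC)[:600]
cv2.imwrite('pics/crop.png',np.clip(big[:,:,::-1]*1.6,0,255))
```

```text
[ 458  192   37   98 1900] 0.02 302 [ 0.50084583 -0.19739781  0.03629168] ((500.01861572265625, -194.1355438232422), (202.62196350097656, 16.3856143951416), 9.195734024047852)
[ 458  192   37   98 1900] 0.05 1434 [ 0.50098356 -0.21114615  0.05748488] ((502.4989013671875, -206.90455627441406), (204.3762969970703, 44.415714263916016), 8.37863540649414)
[ 431  199   35   92 1386] 0.02 129 [ 0.49109699 -0.13142395  0.04740178] ((494.9848937988281, -143.15966796875), (194.6215362548828, 44.351261138916016), 8.495504379272461)
[ 431  199   35   92 1386] 0.05 1169 [ 0.49175996 -0.14301795  0.05498072] ((494.56640625, -145.49534606933594), (194.95114135742188, 47.32780075073242), 7.425593852996826)
[ 0.49504949 -0.12809959  0.045     ] [0.60689702 0.71939085 0.        ] [ 1.07085215 -0.62409285  0.        ]
[[ 2.000e-03 -2.000e-03  1.000e-03 -2.000e-03  1.000e-03  3.000e-03
  -2.000e-03  3.000e-03  1.000e-03  4.300e-02  5.200e-02  5.400e-02
   5.400e-02  5.600e-02  5.900e-02  6.000e-02  5.500e-02  5.600e-02]
 [ 2.000e-03  0.000e+00 -5.000e-03 -3.000e-03  2.000e-03 -1.000e-03
   2.000e-03  0.
[... 518 characters left out ...]
  5.800e-02]
 [ 2.000e-03 -2.000e-03  1.202e+00 -1.000e-03  0.000e+00  1.000e-03
  -1.000e-03 -1.000e-03  4.900e-02  5.200e-02  5.100e-02  5.000e-02
   5.000e-02  5.400e-02  5.500e-02  5.500e-02  5.900e-02  5.500e-02]
 [ 3.000e-03  0.000e+00 -3.000e-03  3.000e-03 -2.000e-03  3.000e-03
   1.000e-03  3.000e-03  4.600e-02  4.900e-02  5.000e-02  5.100e-02
   4.700e-02  5.500e-02  5.300e-02  5.500e-02  5.500e-02  1.202e+00]]
a [0.48829153 0.26071097 0.214     ]
b [ 0.64803814 -0.06455908  0.214     ]
jar [ 0.36158251 -0.25850758  0.085     ]
jarb [0.36670866 0.23461442 0.105     ][ WARN:0@0.707] global loadsave.cpp:1063 imwrite_ Unsupported depth image for selected encoder is fallbacked to CV_8U.
```

View pics/crop.png

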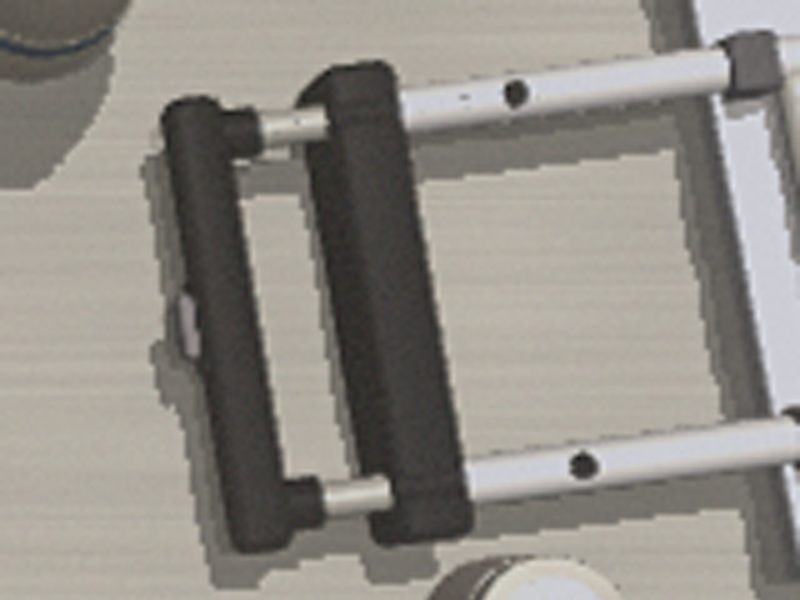

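The crop shows the bar's long axis from crop (200,98) to (262,550), with the grey button at crop (190,325). The tubes run at about 8° to the image rows.

Run:
```python
from h import *
C=lambda x,y,z:ray('top',400+x/5,180+y/5,z)
print('button',C(183,325,.045),C(193,325,.052))
print('rear edge mid',C(255,320,.056),'ends',C(200,98,.056),C(262,550,.056))
for p in((262,130,720,68),(325,498,780,432)):
    v=C(p[0],p[1],.045)-C(p[2],p[3],.045);print('pull',np.degrees(np.arctan2(v[1],v[0])))
v=C(225,130,.056)-C(283,490,.056);print('bar ang',np.degrees(np.arctan2(v[1],v[0]))+90)
# tool y now
import cv2
R=cv2.Rodrigues(ctrl.get_obs()['tool_rot'])[0];print(R[:,1],np.degrees(np.arctan2(-R[1,1],-R[0,1])))
im=np.load('pics/scene0.npz')['im'];b=cv2.resize(im[240:360,160:290],None,fx=5,fy=5,interpolation=cv2.INTER_CUBIC)
cv2.imwrite('pics/scrop.png',np.clip(b[:,:,::-1]*1.6,0,255).astype(np.uint8))
```

```text
button [ 0.49292281 -0.12506515  0.045     ] [ 0.49208081 -0.12795893  0.052     ]
rear edge mid [ 0.49358167 -0.15324792  0.056     ] ends [ 0.58912938 -0.13340083  0.056     ] [ 0.397062  -0.1526368  0.056    ]
pull 97.39342571690734
pull 98.02514272434827
bar ang 96.97925687752469
[ 0.42751821 -0.90400492 -0.00181319] 115.31020669858302
```

View pics/scrop.png

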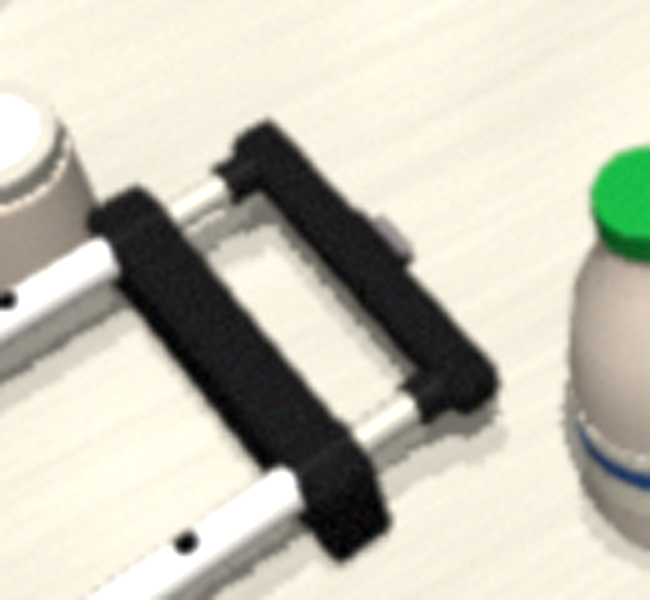

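```bash
python3 -m crank '0.0302 0.0567 0 -0.066;0.0302 0.0567 0 -0.066;0.0302 0.0567 0 -0.066;0.0302 0.0567 0 0;0.0302 0.0567 0 0' 70 40
python3 -m crank '0.0302 0.0567 0 0;0.0302 0.0567 0 0;0.0302 0.0567 0 0;0.0302 0.0567 0 0;0.0302 0.0567 0 0'
python3 -m crank '0.0302 0.0567 0 0;0.0302 0.0567 0 0;0.0302 0.0567 0 0;0.0302 0.0567 0 0;0.0302 0.0567 0 0'
python3 -m crank '0 0 -0.04 0;0 0 -0.04 0;0 0 -0.04 0;0 0 -0.04 0;0 0 0 0'
python3 - <<'E'
from h import *
o=ctrl.get_obs();R=cv2.Rodrigues(o['tool_rot'])[0];print(o['tool_pos'],np.degrees(np.arctan2(-R[1,1],-R[0,1])),o['opening'])
snap('scene','s1');im,_=snap('top','t1')
a=np.load('pics/s1.npz')['im'][200:380,140:340]
A=cv2.resize(a,(400,360));B=cv2.resize(im[150:330,370:570],(400,360))
cv2.imwrite('pics/v1.png',np.clip(np.hstack([A,B])[:,:,::-1]*1.5,0,255).astype(np.uint8))
print(ray('scene',160+395/5,240+235/5,.052))
E
```

```text
t: 0.52
tool_pos: [0.3429, -0.4216, 0.2076]
tool_rot: [-3.134, -0.204, 0.001]
contact_force: [0.5, -0.9, 0.5]
opening: 0.0594
grip_force: 0.0
t: 0.93
tool_pos: [0.4184, -0.2798, 0.2078]
tool_rot: [-3.134, -0.205, 0.001]
contact_force: [0.6, -0.2, -0.1]
opening: 0.0598
grip_force: 0.0
t: 1.35
tool_pos: [0.4939, -0.138, 0.2078]
tool_rot: [-3.135, -0.205, 0.001]
contact_force: [0.3, -0.6, 0.1]
opening: 0.0597
grip_force: 0.0
t: 1.77
tool_pos: [0.4904, -0.1381, 0.123]
tool_rot: [-3.13, -0.206, 0.013]
contact_force: [-0.7, 0.2, -0.8]
opening: 0.0602
grip_force: 0.0
[ 0.49043696 -0.13809173  0.1229789 ] 97.5106386027999 0.060187381339009395
[ 0.4971057  -0.12403095  0.052     ]
```

View pics/v1.png

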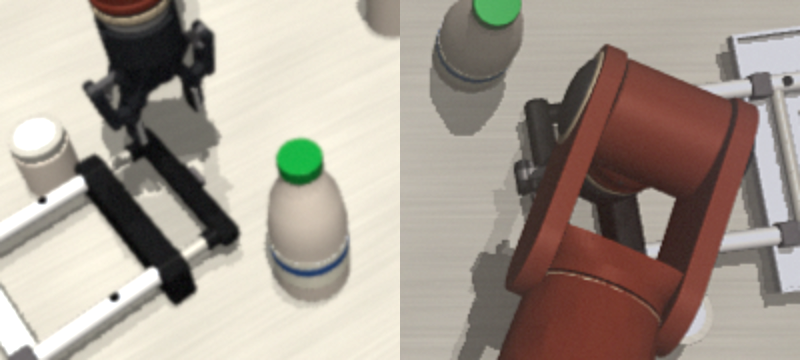

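Both views show the gripper above the bar with the fingers straddling it front to back. I check whether it has settled.

```bash
python3 -m crank '0 0 0 0;0 0 0 0;0 0 0 0;0 0 0 0;0 0 0 0'
```

```text
t: 2.28
tool_pos: [0.4941, -0.1399, 0.1291]
tool_rot: [3.134, 0.205, 0.002]
contact_force: [0.2, 0.1, -0.2]
opening: 0.0597
grip_force: 0.0
```

```bash
python3 -m crank '0 0 -0.03 0;0 0 -0.03 0;0 0 -0.03 0;0 0 -0.03 0;0 0 -0.03 0'
python3 -m crank '0 0 -0.02 0;0 0 -0.02 0;0 0 -0.01 0;0 0 -0.01 0;0 0 0 0'
python3 -m crank '0 0 0 0;0 0 0 0;0 0 0 0;0 0 0 0;0 0 0 0'
```

```text
t: 2.7
tool_pos: [0.4939, -0.1398, 0.053]
tool_rot: [3.135, 0.205, 0.001]
contact_force: [1.0, 0.8, 0.4]
opening: 0.0598
grip_force: 0.0
t: 3.12
tool_pos: [0.4934, -0.1396, 0.0226]
tool_rot: [-3.134, -0.205, 0.001]
contact_force: [-0.3, 0.7, -0.2]
opening: 0.06
grip_force: 0.0
t: 3.53
tool_pos: [0.494, -0.1399, 0.0238]
tool_rot: [3.134, 0.205, 0.001]
contact_force: [0.0, 0.4, -0.6]
opening: 0.0601
grip_force: 0.0
```

```bash
python3 -m crank '0 -0.004 0 0;0 -0.003 0 0;0 0 0 0;0 0 0 0;0 0 0 0' 0 40
python3 -m crank '0 0 0 0;0 0 0 0;0 0 0 0;0 0 0 0;0 0 0 0'
```

```text
t: 3.95
tool_pos: [0.4937, -0.1416, 0.024]
tool_rot: [-3.131, -0.204, 0.001]
contact_force: [-2.8, 7.2, 6.8]
opening: 0.0254
grip_force: 40.0
t: 4.37
tool_pos: [0.4936, -0.1416, 0.024]
tool_rot: [-3.131, -0.204, 0.001]
contact_force: [-2.8, 5.9, 7.0]
opening: 0.0252
grip_force: 40.0
```

```bash
python3 -m crank '-0.0008 0.006 0 0;-0.0008 0.006 0 0;-0.0008 0.006 0 0;0 0 0 0;0 0 0 0'
```

```text
t: 4.78
tool_pos: [0.4927, -0.1343, 0.024]
tool_rot: [3.135, 0.205, 0.001]
contact_force: [-2.4, -2.0, 5.6]
opening: 0.0255
grip_force: 41.3
```

```bash
python3 -m crank '-0.0027 0.02 0 0;-0.0053 0.04 0 0;-0.0053 0.04 0 0;-0.0053 0.04 0 0;-0.0053 0.04 0 0'
python3 -m crank '-0.0053 0.04 0 0;-0.0053 0.04 0 0;-0.0053 0.04 0 0;-0.0027 0.02 0 0;0 0 0 0'
```

```text
t: 5.2
tool_pos: [0.4811, -0.0446, 0.0239]
tool_rot: [3.132, 0.205, 0.002]
contact_force: [-0.4, -5.6, 4.1]
opening: 0.0252
grip_force: 41.7
t: 5.62
tool_pos: [0.4716, 0.028, 0.0239]
tool_rot: [-3.132, -0.207, -0.002]
contact_force: [-0.8, 3.1, 4.9]
opening: 0.0252
grip_force: 40.6
```

```bash
python3 -m crank '-0.0053 0.04 0 0;-0.0053 0.04 0 0;-0.0053 0.04 0 0;-0.0027 0.02 0 0;-0.0013 0.01 0 0'
python3 -m crank '-0.0013 0.01 0 0;-0.0013 0.01 0 0;-0.0007 0.004 0 0;0 0 0 0;0 0 0 0'
```

```text
t: 6.03
tool_pos: [0.462, 0.1016, 0.024]
tool_rot: [3.135, 0.207, 0.003]
contact_force: [0.2, -2.7, 6.5]
opening: 0.0253
grip_force: 41.5
t: 6.45
tool_pos: [0.4605, 0.1132, 0.024]
tool_rot: [-3.133, -0.205, -0.002]
contact_force: [-0.7, -0.5, 6.8]
opening: 0.0255
grip_force: 41.0
```

```bash
python3 -m crank '-0.0003 0.003 0 0;-0.0003 0.003 0 0;-0.0003 0.002 0 0;0 0 0 0;0 0 0 0'
```

```text
t: 6.87
tool_pos: [0.4601, 0.1167, 0.024]
tool_rot: [-3.134, -0.205, -0.002]
contact_force: [-0.2, -1.4, 6.3]
opening: 0.0253
grip_force: 41.3
```

```bash
python3 -m crank '-0.0003 0.003 0 0;-0.0003 0.002 0 0;0 0 0 0;0 0 0 0;0 0 0 0'
```

```text
t: 7.28
tool_pos: [0.4597, 0.1191, 0.0239]
tool_rot: [-3.135, -0.205, -0.002]
contact_force: [-0.2, -1.8, 5.3]
opening: 0.0254
grip_force: 41.3
```

```bash
python3 -m crank '-0.0003 0.002 0 0;-0.0003 0.002 0 0;0 0 0 0;0 0 0 0;0 0 0 0'
```

```text
t: 7.7
tool_pos: [0.4596, 0.1202, 0.024]
tool_rot: [3.133, 0.205, 0.002]
contact_force: [0.7, -4.4, 5.6]
opening: 0.0257
grip_force: 41.9
```

```bash
python3 -m crank '0 0 0 0;0 0 0 0;0 0 0 0;0 0 0 0;0 0 0 0' 70 40
python3 - <<'E'
from h import *
snap('scene','s2');im,_=snap('top','t2')
a=np.load('pics/s2.npz')['im'][150:330,180:380]
A=cv2.resize(a,(400,360));B=cv2.resize(im[150:330,240:440],(400,360))
cv2.imwrite('pics/v2.png',np.clip(np.hstack([A,B])[:,:,::-1]*1.5,0,255).astype(np.uint8))
E
```

```text
t: 8.12
tool_pos: [0.4581, 0.1213, 0.0227]
tool_rot: [-3.135, -0.205, 0.002]
contact_force: [-0.2, -0.9, 0.2]
opening: 0.06
grip_force: 0.0
```

View pics/v2.png

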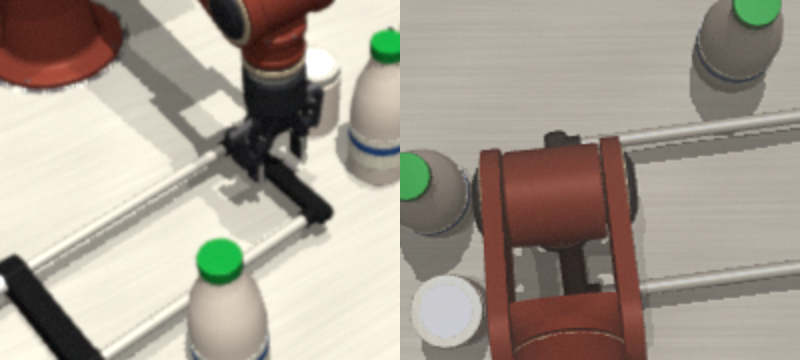

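The handle is out to the second stop, with the fingers open around the bar and the bottles and jars undisturbed. Next I slide along the bar to the robot side, clear of the button, and regrip.

```bash
python3 -m crank '-0.02 -0.0026 0 0;-0.02 -0.0026 0 0;-0.02 -0.0026 0 0;-0.02 -0.0026 0 0;-0.004 -0.0005 0 0'
python3 -m crank '0 0 0 0;0 0 0 0;0 0 0 0;0 0 0 0;0 0 0 0'
python3 -m crank '0 0 0 0;0 0 0 0;0 0 0 0;0 0 0 0;0 0 0 0' 0 40
python3 -m crank '0 0 0 0;0 0 0 0;0 0 0 0;0 0 0 0;0 0 0 0'
```

```text
t: 8.63
tool_pos: [0.4151, 0.1158, 0.0227]
tool_rot: [-3.135, -0.206, 0.002]
contact_force: [-0.8, 0.6, -0.0]
opening: 0.0601
grip_force: 0.0
t: 9.05
tool_pos: [0.417, 0.1158, 0.0234]
tool_rot: [3.135, 0.205, 0.0]
contact_force: [0.4, 0.4, 0.8]
opening: 0.0599
grip_force: 0.0
t: 9.47
tool_pos: [0.417, 0.1143, 0.0238]
tool_rot: [3.131, 0.206, 0.0]
contact_force: [-0.8, -6.0, 2.9]
opening: 0.0243
grip_force: 40.7
t: 9.88
tool_pos: [0.417, 0.1143, 0.0238]
tool_rot: [3.131, 0.206, 0.0]
contact_force: [-0.6, -6.1, 2.3]
opening: 0.0246
grip_force: 40.7
```

The opening is 1 mm narrower than when pinching the button, so the pads hold only the bar. A gentle push back tests the lock.

```bash
python3 -m crank '0.0003 -0.003 0 0;0.0003 -0.003 0 0;0.0003 -0.003 0 0;0 0 0 0;0 0 0 0'
```

```text
t: 10.3
tool_pos: [0.4174, 0.1115, 0.0238]
tool_rot: [-3.135, -0.205, -0.001]
contact_force: [-2.2, 2.5, 5.3]
opening: 0.0246
grip_force: 41.0
```

```bash
python3 -m crank '0.0005 -0.004 0 0;0.0005 -0.004 0 0;0.0005 -0.004 0 0;0 0 0 0;0 0 0 0'
```

```text
t: 10.72
tool_pos: [0.4179, 0.1078, 0.0237]
tool_rot: [-3.129, -0.204, -0.001]
contact_force: [-2.3, 12.1, 6.2]
opening: 0.0251
grip_force: 41.0
```

```bash
python3 -m crank '0.0003 -0.003 0 0;0.0002 -0.001 0 0;0 0 0 0;0 0 0 0;0 0 0 0'
```

```text
t: 11.13
tool_pos: [0.4179, 0.1078, 0.0238]
tool_rot: [-3.125, -0.203, -0.001]
contact_force: [-2.3, 19.0, 5.4]
opening: 0.0245
grip_force: 41.0
```

It is locked: the force rises to 19 N with no movement. I relax to the middle of the play and take a final look.

```bash
python3 -m crank '-0.0005 0.004 0 0;-0.0005 0.004 0 0;-0.0005 0.004 0 0;-0.0003 0.002 0 0;0 0 0 0'
python3 -m crank '0 0 0 0;0 0 0 0;0 0 0 0;0 0 0 0;0 0 0 0'
python3 - <<'E'
from h import *
im,_=snap('scene','s3')
cv2.imwrite('pics/v3.png',np.clip(cv2.resize(im[190:290,240:370],None,fx=6,fy=6)[:,:,::-1]*1.5,0,255).astype(np.uint8))
E
```

```text
t: 11.55
tool_pos: [0.4176, 0.1098, 0.0237]
tool_rot: [3.133, 0.206, 0.001]
contact_force: [-2.0, -1.4, 6.1]
opening: 0.0248
grip_force: 41.1
t: 11.97
tool_pos: [0.4176, 0.1098, 0.0237]
tool_rot: [3.134, 0.206, 0.001]
contact_force: [-1.9, -1.2, 5.7]
opening: 0.0247
grip_force: 41.1
```

View pics/v3.png

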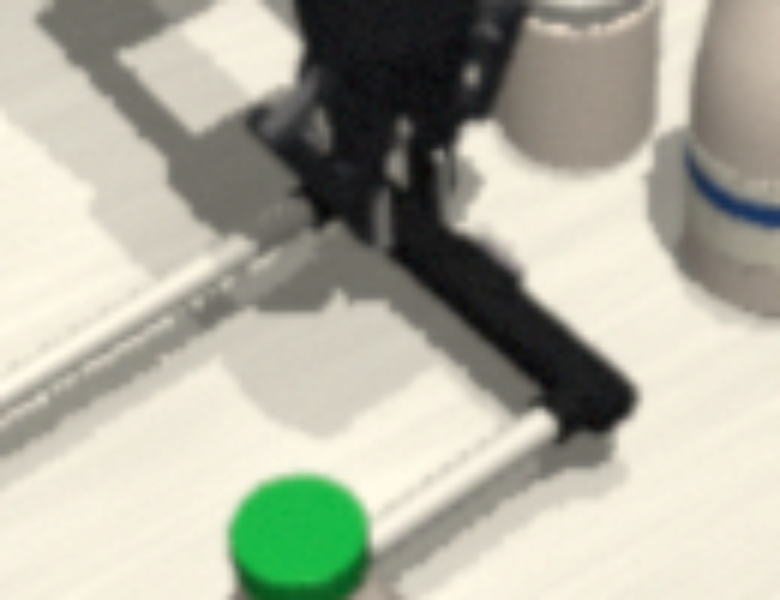

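The gripper holds the bar beside the button. The grey button is out at about (500,255), clear of the finger, and the jar and bottle are untouched.

```bash
python3 -c "
from station import ctrl
print(ctrl.finish_job())"
```

```text
the job is handed in; nothing more can be done
None
```

The handle is drawn out and locked at the second stop (it held against a 19 N push back), the button is back out, and the gripper still holds the bar beside it; the job was handed in at about 12 s.

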